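Open the child-resistant cap of a solvent tin

ROBOT

A 6-joint arm with a two-finger parallel gripper is mounted at the origin on the work surface. World frame = base frame: x ahead of the robot, y to its left, z up, the work surface at z = 0. Lengths are in m, angles in rad, forces in N, time in s.
With the tool pointing down it reaches from about 0.225 to 0.725 m from the base axis. Payload 3.1 kg.
Tool frame: the origin (TCP) lies at the very end of the fingers, on their centre line; the grasp point (between the pads) lies 19 mm behind it; z points along the fingers, y is the line along which they close (so a half turn about z gives the same grasp; the last joint's range is limited). The gripper opens to 85 mm and grips with 20 to 120 N. Pads are 22 mm wide; open, the fingers measure 114 mm over their backs; the gripper's body (76 mm by 85 mm) begins 54 mm behind the grasp point. The pads swing forward as they close: fully open they stand 13 mm farther back than shut.
Start: joints at [-1.368, 0.048, 0.099, 1.622, 0, 1.443], TCP at [0.171, -0.497, 0.231] pointing down, gripper open.
Joint ranges: [-2.91, 2.91], [-0.99, 1.94], [-1.21, 1.42], [-2.12, 2.29], [-1.49, 1.47], [-3.14, 3.14]. Speed limits (rad/s): [2.79, 2.79, 3.14, 3.14, 3.14, 3.14].

INTERFACE

Orientations are given as a unit quaternion [w, x, y, z].
In Python, from workcell import bot, camera, ticket gives the robot as it stands.
- The arm moves only by the tool step_arm, never from a script. Its arguments are lists of equal length, an entry for each row: "linear": the shift along the world's x, y, z scaled (see below), a list of three; "rot": the turn, a rotation vector about the world's x, y, z scaled (see below), a list of three; "hand": the opening, from -1 (shut) to 1 (fully open), so that 0 is half open. A call has 1 to 8 rows; each row shifts and turns the commanded pose from where the row before left it; what a row does not reach is not made up. The controller multiplies each number of a shift by 0.02 m and each number of a turn by 0.12 rad. A row lasts 1/12 s, in which the tool goes at most 41.7 mm and 7.16 degrees, less where a joint would pass 70% of its speed; a pose out of reach is approached as far as the arm can. A call with a number of a shift or a turn outside -1 to 1 is refused whole. A call with a gripper value outside its range is refused whole. The fingers move at their own pace and stop on an object; the grip force is fixed at half the most. Time passes only in rows, so rows that do not move let the fingers close. It gives the time, the measured TCP pose, the force, the opening and the grip force at its end, in the units of the state.
- bot.state(): the state, without advancing time (a new reading comes with each control period).
- camera(name): name is "scene" or "top" or "wrist"; returns a dict with "image" (480x640x3 uint8, red, green, blue), "fx", "fy", "cx", "cy" (pixels), "R" (3x3) and "t" (3): a world point X has camera coordinates R X + t; the wrist camera has in their place "T_tool_cam" (4x4, takes a point from camera to tool coordinates, whose origin is the TCP and whose axes are the flange's). Camera axes: x right, y down, z forward; pixel columns grow to the right and rows downward; lengths in m; the calibration is good to about 2 mm. A picture is of the moment at which its call begins: read the wrist's pose just before it. There is no depth.
- ticket.finish_job(): hands the job in; it is judged then, once.
The state is a dict: "clock": time; "joint_pos": joint angles; "qd": joint speeds; "joint_torque": joint torques, N m; "tool_pos": TCP position; "orientation": TCP orientation; "ft_force": force on the tool from outside, world axes, zero at the start; "wrist_torque": the same for the moment, N m; "grip_width": finger opening in m; "gripper_force": force on a finger pad.
Only numpy, scipy, OpenCV 4.12 (cv2) and the standard library are available. Lean on these libraries where they do the work, as an engineer would, in place of code of your own. Each camera call takes 0.05 s, during which the arm holds its last target. There are 200 camera calls.

TASK

Open the rectangular, flat-sided solvent tin: push its child-resistant cap firmly down, keep it down while turning it anticlockwise (seen from above) as far as it goes, about a fifth of a turn, then let go so that the cap springs back up unlocked. Leave the cap of the round tin shut.

Things in the scene. Friction and masses are not known exactly. Their poses are not given: they have to be found in the camera images.
- cap_grip (a point): White cap of the rectangular tin (66 x 112 mm, top 153 mm up, fixed to the bench): ribbed disc 64 mm across, 20 mm tall; across its flat top a pinch bar 54 mm long, 14 wide, 24 tall. Point: on the turning axis at the disc's top, foot of the bar, 186 mm above the bench at rest; moves with the cap. x along the bar, y across it (pinch along y), z up. Fingertips may push on the disc beside the bar.
- cap_press (a joint): Push-down of the rectangular tin's cap, m: 0 at rest (up), 0.009 fully down. Spring: about 4 N at rest, 13 N at 5 mm, 20 N fully down. Only when pushed 5 mm or more does it turn beyond its slight play (about 0.15 rad); the lock stands hard twisting.
- cap_turn (a joint): Turn of the rectangular tin's cap, rad: 0 shut, growing anticlockwise seen from above; end stop at 1.3. Keep it down until at least 1.05: then it springs up when let go and is open; let go sooner, it stays caught down. Friction about 0.12 N m once pushed down.
- round_turn (a joint): Turn of the identical cap on the round tin (95 mm across, cap central, disc top 148 mm above the bench), fixed to the bench on the other side, left or right: 0 shut. Leave it shut.

How it is judged:
By the outcome, as a careful person would: the job done as asked, in the order asked, and still so for the second after the job is handed in, with the robot touching nothing.
It also fails if it takes over 35 s, if anything falls off the work surface, if the arm or the gripper's body presses on something with over 40 N, if the wrist force passes 120 N, or if a joint passes its speed limit or range.

## Working session

There is one attempt and no reset: what is moved stays moved. The work goes in short steps, Python scripts to look and compute and a tool call to move; the robot and the scene stay as the last step left them, time stands still between calls to the robot, and variables do not carry over. Pictures are saved under pics/ and viewed, at most 10 in all, crops included, and the job is handed in when it is done.

Besides the shell and the picture viewer there is one more tool, called as a command line: name --argument value ..., lists and objects as JSON in quotes. step_arm: Moves the arm, as the interface text tells. Its arguments: {"type":"object","properties":{"linear":{"type":"array"},"rot":{"type":"array"},"hand":{"type":"array"}},"required":["linear","rot","hand"]}

```bash
mkdir -p pics
python3 - <<'E'
from workcell import bot,camera
import cv2,pickle
s=bot.state();print({k:s[k] for k in('clock','joint_pos','tool_pos','orientation','ft_force','grip_width')})
for n in('top','scene'):
    c=camera(n);cv2.imwrite(f'pics/{n}0.png',c['image'][:,:,::-1]);pickle.dump(c,open(f'{n}.pkl','wb'))
E
```

```text
{'clock': 0.0, 'joint_pos': array([-1.36779737e+00,  4.87733652e-02,  9.75523736e-02,  1.62198612e+00,
        3.10945135e-05,  1.44300048e+00]), 'tool_pos': array([ 0.17039085, -0.49592523,  0.2300826 ]), 'orientation': array([-1.20512439e-03,  9.86352290e-01,  1.64644185e-01, -2.97776786e-05]), 'ft_force': array([ 0.40357088, -0.44338898, -0.32944775]), 'grip_width': 0.08541551210578091}
```

View pics/top0.png

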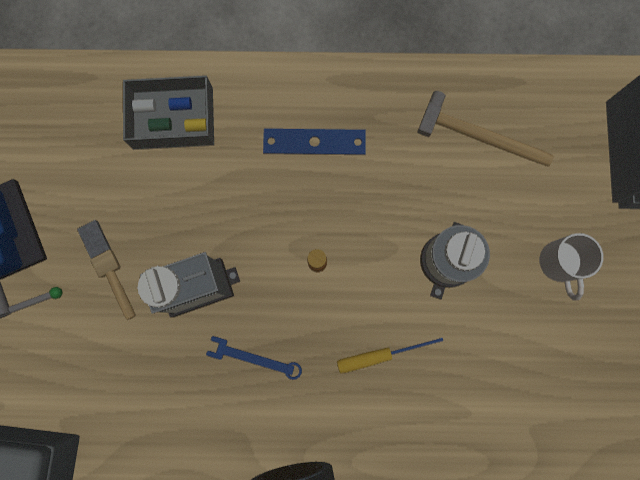

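View pics/scene0.png

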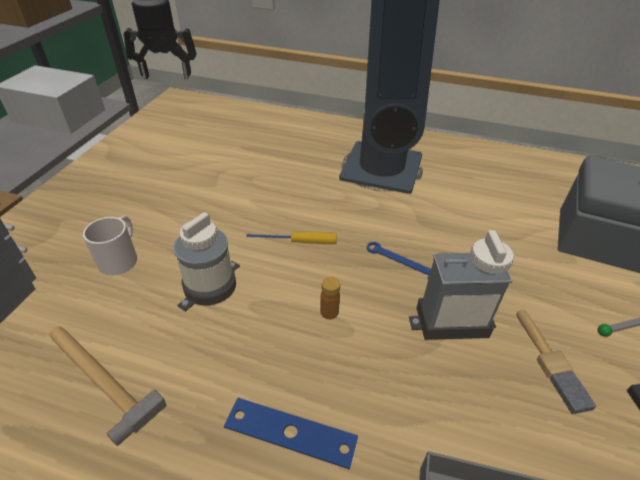

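The rectangular tin is at left in the top view, with its cap near (158,286); the round tin is at (460,255). I'll enlarge the cap.

```bash
cat > h.py <<'E'
import pickle,numpy as np
def ray(n,u,v,z):
    c=pickle.load(open(n+'.pkl','rb'));R=np.array(c['R']);t=np.array(c['t'])
    o=-R.T@t;d=R.T@np.array([(u-c['cx'])/c['fx'],(v-c['cy'])/c['fy'],1]);return o+d*(z-o[2])/d[2]
E
python3 - <<'E'
from h import *
import cv2
a=cv2.imread('pics/top0.png')[250:330,120:245];b=cv2.imread('pics/scene0.png')[220:280,455:535]
a=cv2.resize(a,None,fx=6,fy=6,interpolation=cv2.INTER_CUBIC)
cv2.imwrite('pics/crop0.png',a)
print(ray('top',158,286,.186),ray('scene',492,257,.186))
E
```

```text
[0.46187719 0.25457123 0.186     ] [0.47676392 0.25553952 0.186     ]
```

View pics/crop0.png

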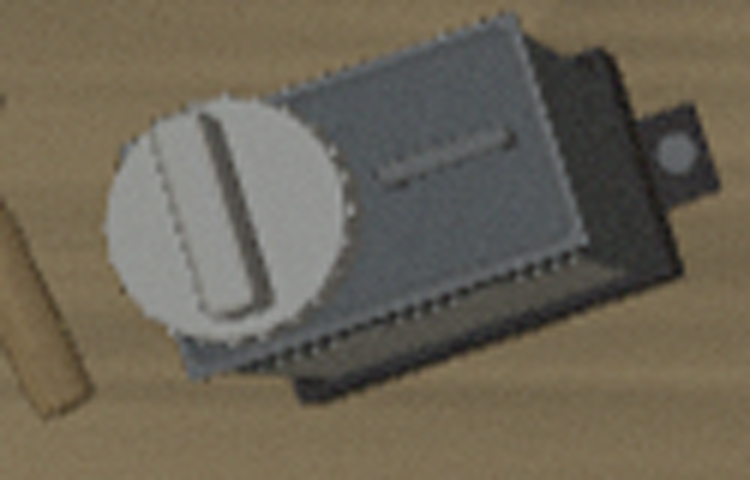

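The disc centre is at crop (226,217), about pixel (157.7,286.2). The bar runs from (178,119) to (232,309) in the crop, so its yaw is about +0.28 to 0.3 rad. I'll approach above it with the tool yaw at 0.3+π, which leaves q6 room for the turn.

step_arm --linear '[[0.37,0.94,1],[0.37,0.94,1],[0.37,0.94,1],[0.37,0.94,0],[0.37,0.94,0],[0.37,0.94,0],[0.37,0.94,0],[0.37,0.94,0]]' --rot '[[0,0,0.65],[0,0,0.65],[0,0,0.65],[0,0,0.65],[0,0,0.65],[0,0,0.65],[0,0,0.65],[0,0,0.65]]' --hand '[1,1,1,1,1,1,1,1]'

```text
clock: 0.77
tool_pos: [0.2299, -0.345, 0.2908]
orientation: [-0.0, 0.887, 0.461, 0.0]
ft_force: [0.5, -0.5, 0.1]
grip_width: 0.0853
gripper_force: 0.0
```

step_arm --linear '[[0.37,0.94,0],[0.37,0.94,0],[0.37,0.94,0],[0.37,0.94,0],[0.37,0.94,0],[0.37,0.94,0],[0.37,0.94,0],[0.37,0.94,0]]' --rot '[[0,0,0.65],[0,0,0.65],[0,0,0.65],[0,0,0.65],[0,0,0.65],[0,0,0.65],[0,0,0.65],[0,0,0.65]]' --hand '[1,1,1,1,1,1,1,1]'

```text
clock: 1.43
tool_pos: [0.2889, -0.1946, 0.2909]
orientation: [-0.0, 0.703, 0.711, 0.0]
ft_force: [0.2, 0.3, -1.1]
grip_width: 0.0851
gripper_force: 0.0
```

step_arm --linear '[[0.37,0.94,0],[0.37,0.94,0],[0.37,0.94,0],[0.37,0.94,0],[0.37,0.94,0],[0.37,0.94,0],[0.37,0.94,0],[0.37,0.94,0]]' --rot '[[0,0,0.65],[0,0,0.65],[0,0,0.65],[0,0,0.65],[0,0,0.65],[0,0,0.65],[0,0,0.65],[0,0,0.65]]' --hand '[1,1,1,1,1,1,1,1]'

```text
clock: 2.1
tool_pos: [0.3481, -0.0442, 0.2909]
orientation: [-0.0, 0.451, 0.893, -0.0]
ft_force: [0.2, -0.7, 0.4]
grip_width: 0.085
gripper_force: 0.0
```

step_arm --linear '[[0.37,0.94,0],[0.37,0.94,0],[0.37,0.94,0],[0.37,0.94,0],[0.37,0.94,0],[0.37,0.94,0],[0.37,0.94,0],[0.37,0.94,0]]' --rot '[[0,0,0.65],[0,0,0.65],[0,0,0.65],[0,0,0.65],[0,0,0.65],[0,0,0.65],[0,0,0.65],[0,0,0.65]]' --hand '[1,1,1,1,1,1,1,1]'

```text
clock: 2.77
tool_pos: [0.4073, 0.1061, 0.2908]
orientation: [-0.0, 0.155, 0.988, -0.0]
ft_force: [-0.4, -0.7, -0.6]
grip_width: 0.0855
gripper_force: 0.0
```

step_arm --linear '[[0.37,0.94,0],[0.37,0.94,0],[0.37,0.94,0],[0.37,0.94,0],[0.37,0.94,0],[0.37,0.94,0],[0.37,0.94,0],[0,0,0]]' --rot '[[0,0,0.65],[0,0,0.65],[0,0,0.65],[0,0,0.65],[0,0,0.65],[0,0,0.65],[0,0,0.65],[0,0,0.65]]' --hand '[1,1,1,1,1,1,1,1]'

```text
clock: 3.43
tool_pos: [0.4596, 0.2394, 0.2896]
orientation: [-0.001, -0.157, 0.988, 0.001]
ft_force: [-0.3, -1.1, -1.5]
grip_width: 0.0849
gripper_force: 0.0
```

Run:
```python
from workcell import bot,camera
import cv2,pickle,numpy as np
from scipy.spatial.transform import Rotation as Ro
s=bot.state();print({k:np.round(s[k],4) for k in('clock','joint_pos','tool_pos','orientation','ft_force')})
c=camera('wrist');cv2.imwrite('pics/w0.png',c['image'][:,:,::-1])
q=s['orientation'];T=np.eye(4);T[:3,:3]=Ro.from_quat([*q[1:],q[0]]).as_matrix();T[:3,3]=s['tool_pos']
M=np.linalg.inv(T@np.array(c['T_tool_cam']));c['R']=M[:3,:3];c['t']=M[:3,3];pickle.dump(c,open('wrist.pkl','wb'))
print(Ro.from_matrix(T[:3,:3]).as_euler('ZYX'))
```

```text
{'clock': np.float64(3.4333), 'joint_pos': array([3.4970e-01, 5.5300e-02, 2.2380e-01, 1.7407e+00, 1.5000e-03,
       3.4000e-02]), 'tool_pos': array([0.4596, 0.2394, 0.2896]), 'orientation': array([-8.000e-04, -1.572e-01,  9.876e-01,  6.000e-04]), 'ft_force': array([-0.3373, -1.1377, -1.5428])}
[-2.82589709e+00 -1.43385182e-03  3.14016125e+00]
```

View pics/w0.png

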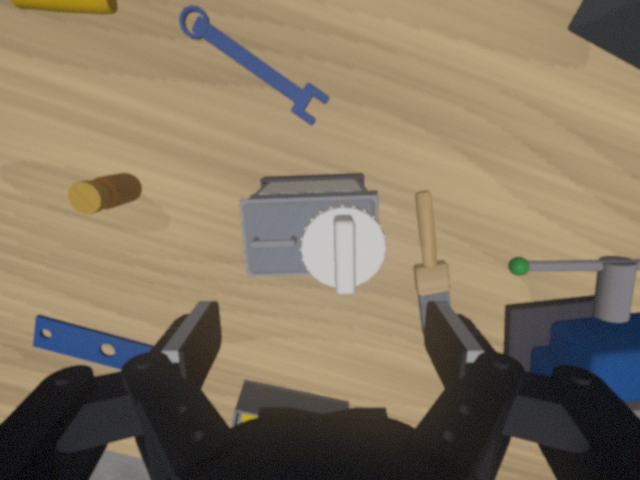

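The wrist view shows the disc centred at about (343,247). The bar top runs from about (344,217) to (346,292).

Run:
```python
from h import *
print('top',ray('top',157.7,286.2,.186),ray('top',154.2,285.7,.210))
print('wr',ray('wrist',343,247,.186),ray('wrist',345,254.5,.210))
a=ray('wrist',344,217,.21);b=ray('wrist',346,292,.21);d=b-a
print(np.linalg.norm(d),np.arctan2(d[1],d[0]))
```

```text
top [0.46155606 0.25502609 0.186     ] [0.4607774  0.25359234 0.21      ]
wr [0.46054888 0.25530924 0.186     ] [0.45836548 0.25447398 0.21      ]
0.053784680980175734 0.35900002782543905
```

step_arm --linear '[[0.08,0.78,0],[0,0,-1],[0,0,-1],[0,0,-1],[0,0,-1],[0,0,-0.8],[0,0,0],[0,0,0]]' --rot '[[0,0,0],[0,0,0],[0,0,0],[0,0,0],[0,0,0],[0,0,0],[0,0,0],[0,0,0]]' --hand '[1,1,1,1,1,0,-0.4,-0.4]'

```text
clock: 4.15
tool_pos: [0.4596, 0.2516, 0.1941]
orientation: [-0.002, -0.153, 0.988, -0.0]
ft_force: [-0.1, 0.8, 0.3]
grip_width: 0.0515
gripper_force: 0.0
```

step_arm --linear '[[0,0,0],[0,0,0],[0,0,0],[0,0,0]]' --rot '[[0,0,0],[0,0,0],[0,0,0],[0,0,0]]' --hand '[-0.4,-0.4,-0.4,-0.4]'

```text
clock: 4.48
tool_pos: [0.4614, 0.2525, 0.1967]
orientation: [0.001, -0.154, 0.988, 0.0]
ft_force: [1.4, -0.3, 0.1]
grip_width: 0.0259
gripper_force: 0.0
```

Run:
```python
from workcell import bot,camera
import cv2,numpy as np
s=bot.state();print({k:np.round(s[k],4) for k in('clock','joint_pos','tool_pos','ft_force','wrist_torque','grip_width')})
c=camera('wrist');cv2.imwrite('pics/w1.png',c['image'][:,:,::-1])
```

```text
{'clock': np.float64(4.4833), 'joint_pos': array([ 3.7320e-01,  4.2500e-02,  2.4600e-02,  1.5506e+00, -1.0000e-04,
        6.4200e-02]), 'tool_pos': array([0.4614, 0.2525, 0.1967]), 'ft_force': array([ 1.4403, -0.2898,  0.0708]), 'wrist_torque': array([-0.021 , -0.0078, -0.0268]), 'grip_width': np.float64(0.0259)}
```

View pics/w1.png

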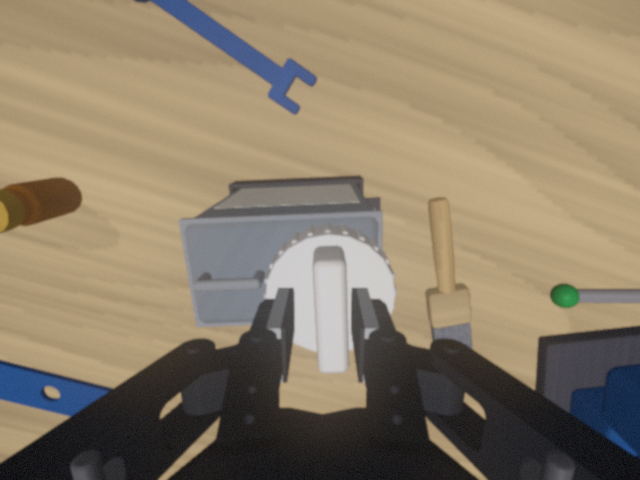

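The bar sits between the fingers, at about x=330 against a finger mid-line of about 322. I'll shift +2.4 mm in y, lower and close.

step_arm --linear '[[0,0.12,-0.35],[0,0,0],[0,0,0],[0,0,0],[0,0,0],[0,0,0]]' --rot '[[0,0,0],[0,0,0],[0,0,0],[0,0,0],[0,0,0],[0,0,0]]' --hand '[-0.4,-0.4,-1,-1,-1,-1]'

```text
clock: 5.03
tool_pos: [0.4599, 0.2556, 0.1877]
orientation: [-0.001, -0.155, 0.988, 0.001]
ft_force: [-2.0, 3.9, -2.9]
grip_width: 0.0126
gripper_force: 58.9
```

step_arm --linear '[[0,0,-0.2],[0,0,-0.2],[0,0,-0.1],[0,0,0],[0,0,0]]' --rot '[[0,0,0],[0,0,0],[0,0,0],[0,0,0],[0,0,0]]' --hand '[-1,-1,-1,-1,-1]'

```text
clock: 5.45
tool_pos: [0.4601, 0.2556, 0.1822]
orientation: [0.001, -0.155, 0.988, 0.001]
ft_force: [-7.7, 1.9, 13.3]
grip_width: 0.0129
gripper_force: 60.9
```

step_arm --linear '[[0,0,-0.15],[0,0,-0.15],[0,0,0],[0,0,0]]' --rot '[[0,0,0],[0,0,0],[0,0,0],[0,0,0]]' --hand '[-1,-1,-1,-1]'

```text
clock: 5.78
tool_pos: [0.4601, 0.2556, 0.1785]
orientation: [0.002, -0.155, 0.988, 0.001]
ft_force: [-10.2, 1.7, 19.3]
grip_width: 0.0129
gripper_force: 61.8
```

step_arm --linear '[[-0.06,0,-0.12],[0,0,0],[0,0,0],[0,0,0],[0,0,0],[0,0,0],[0,0,0],[0,0,0]]' --rot '[[0,0,0],[0,0,0.5],[0,0,0.7],[0,0,0.7],[0,0,0.7],[0,0,0.7],[0,0,0.7],[0,0,0.7]]' --hand '[-1,-1,-1,-1,-1,-1,-1,-1]'

```text
clock: 6.45
tool_pos: [0.4606, 0.2555, 0.1784]
orientation: [0.005, -0.424, 0.906, 0.0]
ft_force: [-9.8, 0.2, 26.0]
grip_width: 0.0127
gripper_force: 59.6
```

```bash
cat >> h.py <<'E'
def st():
    from workcell import bot
    from scipy.spatial.transform import Rotation as Ro
    s=bot.state();q=s['orientation']
    print({k:np.round(s[k],4) for k in('clock','joint_pos','tool_pos','ft_force','wrist_torque','grip_width')},Ro.from_quat([*q[1:],q[0]]).as_euler('ZYX')[0]+np.pi)
E
python3 -c 'from h import *;st()'
```

```text
{'clock': np.float64(6.45), 'joint_pos': array([ 3.7860e-01,  3.6500e-02, -1.7800e-02,  1.5074e+00,  7.0000e-04,
       -4.9720e-01]), 'tool_pos': array([0.4606, 0.2555, 0.1784]), 'ft_force': array([-9.7953,  0.1748, 25.9584]), 'wrist_torque': array([-0.113 ,  2.1183, -0.092 ]), 'grip_width': np.float64(0.0127)} 0.8758705750679359
```

step_arm --linear '[[0,0,0],[0,0,0],[0,0,0],[0,0,0],[0,0,0],[0,0,0],[0,0,0],[0,0,0]]' --rot '[[0,0,0.8],[0,0,0.8],[0,0,0.8],[0,0,0.8],[0,0,0.8],[0,0,0.8],[0,0,0.8],[0,0,0]]' --hand '[-1,-1,-1,-1,-1,-1,-1,-1]'

```text
clock: 7.12
tool_pos: [0.4613, 0.2552, 0.1784]
orientation: [0.005, -0.699, 0.715, -0.002]
ft_force: [-7.3, -1.2, 24.8]
grip_width: 0.0127
gripper_force: 59.5
```

```bash
python3 -c 'from h import *;st()'
```

```text
{'clock': np.float64(7.1167), 'joint_pos': array([ 3.7840e-01,  3.6600e-02, -1.7600e-02,  1.5064e+00, -4.0000e-04,
       -1.1697e+00]), 'tool_pos': array([0.4613, 0.2552, 0.1784]), 'ft_force': array([-7.304 , -1.2328, 24.8103]), 'wrist_torque': array([-0.1613,  1.8965,  0.0391]), 'grip_width': np.float64(0.0127)} 1.5480590874628053
```

step_arm --linear '[[0,0,0],[0,0,0],[0,0,0],[0,0,0]]' --rot '[[0,0,0.5],[0,0,0.5],[0,0,0.4],[0,0,0]]' --hand '[-1,-1,-1,-1]'

```text
clock: 7.45
tool_pos: [0.4615, 0.2552, 0.1784]
orientation: [-0.005, 0.754, -0.657, 0.002]
ft_force: [-6.8, 1.0, 24.1]
grip_width: 0.013
gripper_force: 64.2
```

```bash
python3 -c 'from h import *;st()'
```

```text
{'clock': np.float64(7.45), 'joint_pos': array([ 3.7790e-01,  3.6600e-02, -1.7600e-02,  1.5062e+00,  1.0000e-04,
       -1.3309e+00]), 'tool_pos': array([0.4615, 0.2552, 0.1784]), 'ft_force': array([-6.7905,  1.0423, 24.142 ]), 'wrist_torque': array([-0.0032,  1.8605, -1.2888]), 'grip_width': np.float64(0.013)} 1.708870624358855
```

The end stop is reached: the torque is up at about 1.3 Nm with roughly 1.35 rad of tool turn. I'll ease the torque, open the fingers and rise.

step_arm --linear '[[0,0,0],[0,0,0],[0,0,0],[0,0,0],[0,0,0],[0,0,0.5],[0,0,0.5],[0,0,1]]' --rot '[[0,0,-0.4],[0,0,0],[0,0,0],[0,0,0],[0,0,0],[0,0,0],[0,0,0],[0,0,0]]' --hand '[-1,-0.2,-0.2,-0.2,-0.2,-0.2,0,0]'

```text
clock: 8.12
tool_pos: [0.4588, 0.2532, 0.209]
orientation: [0.002, 0.739, -0.674, 0.0]
ft_force: [1.0, -0.7, -0.4]
grip_width: 0.0428
gripper_force: 0.0
```

step_arm --linear '[[0,0,1],[0,0,1],[0,0,1],[0,0,1],[0,0,0],[0,0,0],[0,0,0]]' --rot '[[0,0,0],[0,0,0],[0,0,0],[0,0,0],[0,0,0],[0,0,0],[0,0,0]]' --hand '[0.5,0.5,1,1,1,1,1]'

```text
clock: 8.7
tool_pos: [0.4593, 0.2541, 0.2888]
orientation: [0.001, 0.739, -0.673, -0.0]
ft_force: [-0.3, 0.2, -0.7]
grip_width: 0.0851
gripper_force: 0.0
```

Run:
```python
from h import *
from workcell import camera
import cv2
st()
w=camera('wrist')['image'];s=camera('scene')['image'][200:350,400:560]
s0=pickle.load(open('scene.pkl','rb'))['image'][200:350,400:560]
f=lambda i,a:cv2.resize(i,a,interpolation=cv2.INTER_CUBIC)
o=np.vstack([np.hstack([f(s0,(400,375)),f(s,(400,375))])])
cv2.imwrite('pics/f.png',o[:,:,::-1]);cv2.imwrite('pics/fw.png',w[:,:,::-1])
```

```text
{'clock': np.float64(8.7), 'joint_pos': array([ 3.7810e-01,  7.3300e-02,  2.4110e-01,  1.7405e+00, -8.0000e-04,
       -1.2864e+00]), 'tool_pos': array([0.4593, 0.2541, 0.2888]), 'ft_force': array([-0.3382,  0.1526, -0.7478]), 'wrist_torque': array([ 0.1171,  0.0238, -0.0481]), 'grip_width': np.float64(0.0851)} 1.664468403449486
```

View pics/f.png

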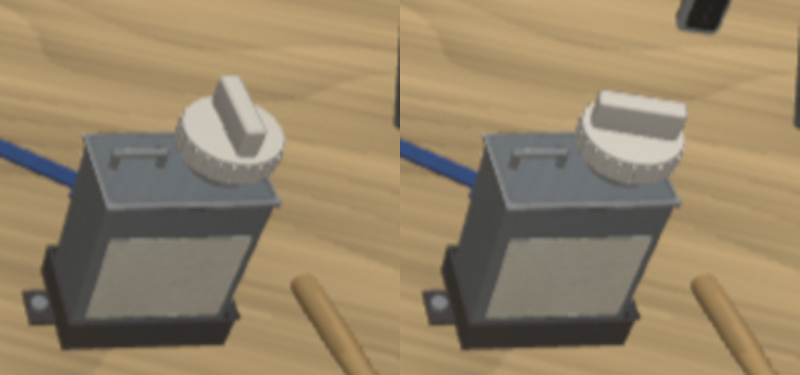

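View pics/fw.png

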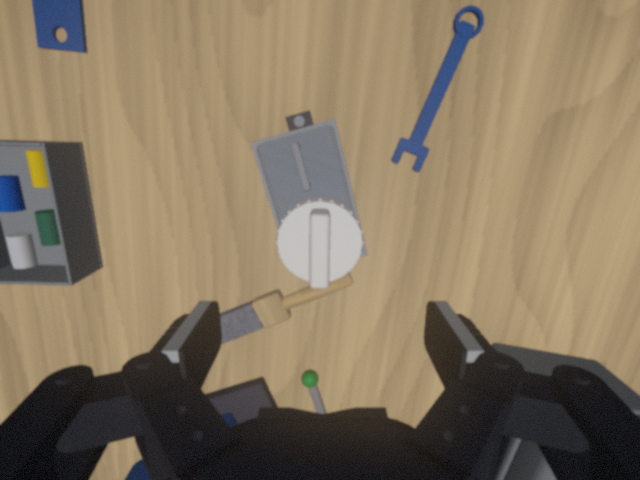

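In the before/after pair the cap's bar has turned about 75° anticlockwise, and the disc is back at its rest height (disc bottom at row ~183 in both). The wrist view confirms the bar is aligned with the turned tool, at (319,245), and the gripper is clear.

```bash
python3 -c 'from workcell import ticket;print(ticket.finish_job())'
```

```text
the job is handed in; nothing more can be done
None
```

The rectangular tin's cap was pushed down, turned anticlockwise to its end stop and let go; it sprang back up unlocked, the round tin was never touched, and the job was handed in at about 9 s.

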